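# Load the parked sample carrier into the analyser

## Task

Pull the magenta sample carrier out of its grey parking sleeve and set it down upright on the open bench, letting go of it: the sleeve hides its white grip, while the analyser's bay swallows the whole coloured part. Then take a new hold and load it into the analyser's bay, coloured end first, until it is fully home with only the white grip sticking out. Leave the green carrier parked where it is.

Things in the scene. Friction and masses are not known exactly. Their poses are not given: they have to be found in the camera images.
- magenta_carrier: Rigid carrier, 190 mm long, 0.2 to 0.3 kg, standing on the bench. Origin: underside, centre line, at the shoulder between magenta body and white grip. +x along it to the magenta end, z up. The magenta part spans x 0 to +115 mm, 46 wide; the white ribbed grip x 0 to -75, 30 wide. Both 36 tall (43 over the turquoise caps), flat sides, pinched across from above. Balance point about x = +30.
- magenta_nose (a point): The middle of the magenta carrier's coloured end face, 115 mm along +x from its origin, 18 mm up.
- green_carrier: The same carrier with a green body, parked in the same way in sleeve_b beside it; it must stay there.
- sleeve_a: Grey sleeve fixed to the bench, holding the magenta carrier: a tunnel with no floor, inside 54 mm wide, 50 high, 108 deep; outside 70 wide, 56 tall. Origin: middle of its mouth at bench level; +x points out of it, z up. White grip and about 20 mm of magenta body are inside, some 95 mm of body sticks out along +x. Not latched: pulls straight out, about 100 mm to be clear.
- sleeve_b: The second, identical sleeve, holding the green carrier. The two sleeves may stand either way round (which is nearer the robot varies).
- analyser: White analyser fixed to the bench. Origin: middle of its bay's mouth at bench level; +x points into the bay, z up. The bay is a tunnel with no floor (the carrier slides on the bench), inside 54 mm wide, 50 high, 117 deep to a rigid back; outside 98 wide, 56 tall, clear roof. A 165 tall, 240 wide cabinet begins at x = +117. No latch: only friction resists.
- bay_home (a point): Where the carrier's origin lies when it is home: at the bay mouth, bench level (same point as the analyser's origin; the back of the bay stops the carrier 2 mm beyond). Blue cheeks beside the mouth flare outwards to 15 mm in front of it, about 68 mm apart at their tips, as a lead-in.

How it is judged:
On the way:
1. the magenta carrier stands upright on the bench, out of the sleeve and (but for at most 15 mm of its end) out of the bay, and is let go (horizontal distance between magenta_carrier and sleeve_a above 0.08 m and x of magenta_carrier in the frame of analyser below -0.1 m and height (world z) of magenta_carrier below 0.006 m and angle between magenta_carrier's own z axis and vertical below 0.1 rad and contact force between the fingers and magenta_carrier below 0.1 N and linear speed of magenta_carrier below 0.02 m/s), for 0.2 s.
At the end, for the whole second after the job is handed in: The magenta carrier stands upright on the bench in the analyser's bay, coloured end inward and fully home (shoulder within 8 mm of the mouth plane and of the bay's centre line, along the bay within 0.12 rad), released and at rest; the green carrier has not been moved by more than 15 mm (x of magenta_carrier in the frame of analyser between -0.008 and 0.008 m and y of magenta_carrier in the frame of analyser between -0.008 and 0.008 m and height (world z) of magenta_carrier below 0.006 m and x of magenta_nose in the frame of analyser above 0.1 m and angle between magenta_carrier's own z axis and vertical below 0.1 rad and angle between the x axis of magenta_carrier and the x axis of analyser, either way round below 0.12 rad and linear speed of magenta_carrier below 0.02 m/s); the robot touches nothing.
It fails at once if the green carrier is moved by more than 15 mm (distance of green_carrier from where it was at the start of the episode above 0.015 m).
It also fails if it takes over 61 s, if anything falls off the work surface, if the arm or the gripper's body presses on something with over 40 N, if the wrist force passes 120 N, or if a joint passes its speed limit or range.

## Robot

A 6-joint arm with a two-finger parallel gripper is mounted at the origin on the work surface. World frame = base frame: x ahead of the robot, y to its left, z up, the work surface at z = 0. Lengths are in m, angles in rad, forces in N, time in s.
With the tool pointing down it reaches from about 0.35 to 0.85 m from the base axis. Payload 8.1 kg.
Tool frame: the origin (TCP) lies on the centre line of the jaws, within the pads' length; the fingertips stand robot.finger_overhang ahead of it and the grasp point (between the pads) lies 5 mm behind it (robot.finger_overhang is the distance from the TCP to the fingertips, in m); z points along the fingers, y is the direction in which the jaws open and shut (so a half turn about z gives the same grasp; the last joint's range is limited). The gripper opens to 93 mm and grips with 3 to 60 N. Pads are 15 mm wide; open, the fingers measure 128 mm over their backs; the gripper's body (75 mm by 188 mm) begins 65 mm behind the grasp point.
Start: joints at [1.131, 0.13, 1.488, -0, 1.523, -0.085], TCP at [0.208, 0.563, 0.233] pointing down, gripper open.
Joint ranges: [-2.96, 2.96], [-0.89, 2.26], [0.02, 2.5], [-1.34, 4.48], [0, 2.73], [-2.66, 2.66]. Speed limits (rad/s): [2.39, 2.39, 2.79, 3.14, 3.14, 3.14].

## Interface

Orientations are given as a rotation vector (axis times angle).
In Python, from plant import robot gives the robot as it stands. The module is installed in compiled form; this text tells all that it offers.
- The arm moves only by the tool carry_out, never from a script. Its argument "commands" is a list that holds one entry, the list of rows, each a list of 4 numbers: the shift along the tool's x, y, z in cm, then the turn about the tool's z in degrees. In form: [[[tx, ty, tz, roll], ...]]. A call has 1 to 20 rows; each row shifts and turns the commanded pose from where the row before left it, along the tool's axes as they then stand; what a row does not reach is not made up. A row lasts 1/12 s, in which the tool goes at most 41.7 mm and 7.16 degrees, less where a joint would pass 70% of its speed; a pose out of reach is approached as far as the arm can. A call is refused whole if a number of a shift passes 4.17 or a number of a turn 7.16, either way. A call with a gripper value outside its range is refused whole. "claw" is the finger opening in cm, from 0 to 9.3, set as the call begins (left out, the last holds). The fingers move at their own pace and stop on an object; "grip_force" is the grip in N (left out, the last holds). Time passes only in rows, so rows that do not move let the fingers close. It gives the time, the measured TCP pose, the force and the opening at its end, in the units of the state.
- robot.read_state(): the state, without advancing time (a new reading comes with each control period).
- robot.read_camera(name): name is "scene" or "top"; returns the picture (384x512x3 uint8, red, green, blue); there is no depth.
- robot.camera_params(name): a dict with "mtx" (3x3 intrinsics, pixels), "R" (3x3) and "t" (3): a world point X has camera coordinates R X + t. Camera axes: x right, y down, z forward; pixel columns grow to the right and rows downward; lengths in m; the calibration is good to about 2 mm. A picture is of the moment at which its call begins. camera_params takes no time and is no camera call.
- robot.close_job(): hands the job in, once; it reports no verdict.
The state is a dict: "t": time; "q": joint angles; "dq": joint speeds; "joint_torque": joint torques, N m; "tool_pos": TCP position; "orientation": TCP orientation; "force": force on the tool from outside, world axes, zero at the start; "wrist_torque": the same for the moment, N m; "opening": finger opening in m.
Only numpy, scipy, OpenCV 4.12 (cv2) and the standard library are available. Lean on these libraries where they do the work, as an engineer would, in place of code of your own. Each camera call takes 0.05 s, during which the arm holds its last target.

## Working session

There is one attempt and no reset: what is moved stays moved. The work goes in short steps, Python scripts to look and compute and a tool call to move; the robot and the scene stay as the last step left them, time stands still between calls to the robot, and variables do not carry over. Pictures are saved under pics/ and viewed, and the job is handed in when it is done.

Besides the shell and the picture viewer there is one more tool, called as a command line: name --argument value ..., lists and objects as JSON in quotes. carry_out: Moves the arm, as the interface text tells. Its arguments: {"type":"object","properties":{"commands":{"type":"array","items":{"type":"array","items":{"type":"array","items":{"type":"number"}}}},"claw":{"type":"number"},"grip_force":{"type":"number"}},"required":["commands"]}

```bash
mkdir -p pics
python3 - <<'E'
from plant import robot
import cv2
s=robot.read_state(); print({k:(v if isinstance(v,(int,float)) else [round(float(a),3) for a in v]) for k,v in s.items()}); print(robot.finger_overhang)
for n in("scene","top"):
    im=robot.read_camera(n); cv2.imwrite(f"pics/{n}0.png",im[:,:,::-1]); p=robot.camera_params(n); print(n,p)
E
```

```text
{'t': 0.0, 'q': [1.131, 0.131, 1.489, -0.0, 1.523, -0.085], 'dq': [-0.0, -0.0, 0.001, -0.0, 0.001, -0.002], 'joint_torque': [-0.0, -55.984, -49.175, 0.077, 0.036, -0.0], 'tool_pos': [0.208, 0.562, 0.232], 'orientation': [-0.554, -3.092, 0.003], 'force': [-0.536, -0.279, -0.215], 'wrist_torque': [-0.015, -0.026, 0.014], 'opening': 0.09296492531646339}
0.014
scene {'mtx': array([[440.34817473,   0.        , 252.34648105],
       [  0.        , 440.34817473, 190.06094772],
       [  0.        ,   0.        ,   1.        ]]), 'R': array([[-6.80714039e-01,  7.32549088e-01, -4.80144613e-04],
       [ 5.07105815e-01,  4.70749885e-01, -7.21968308e-01],
       [-5.28651198e-01, -4.91697447e-01, -6.91925958e-01]]), 't': array([ 0.38520743, -0.2367939 ,  1.29541727])}
top {'mtx': array([[430.4036784 ,   0.        , 255.45214039],
       [  0.        , 430.4036784 , 195.17758178],
       [  0.        ,   0.        ,   1.        ]]), 'R': array([[-0.00941227, -0.99993144,  0.00696631],
       [-0.99047061,  0.00836549, -0.13746995],
       [ 0.13740225, -0.00819383, -0.99048144]]), 't': array([-0.03887974,  0.55559834,  0.9151203 ])}
```

View pics/scene0.png

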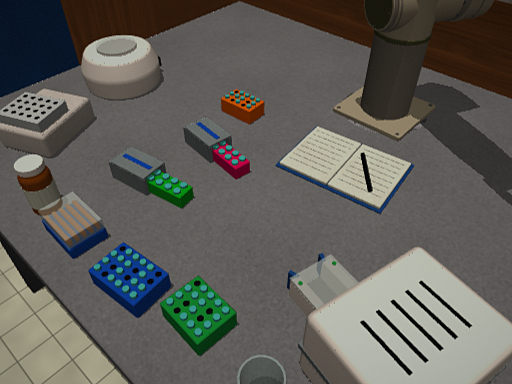

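View pics/top0.png

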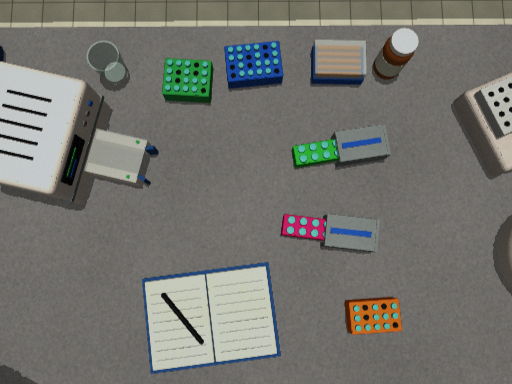

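The top view shows magenta at about (303,227), its sleeve at (350,232), green at (315,153) and the bay mouth around (150,165). All the noses point left, towards the analyser. I'll zoom in to pick out features.

```bash
cat > h.py <<'E'
import numpy as np, cv2
from plant import robot
def ray(name,px,z):
    p=robot.camera_params(name); R,t=p["R"],p["t"]
    C=-R.T@t; px=np.atleast_2d(np.array(px,float))
    d=(R.T@np.linalg.inv(p["mtx"])@np.c_[px,np.ones(len(px))].T).T
    return C+d*((z-C[2])/d[:,2])[:,None]
def proj(name,X):
    p=robot.camera_params(name); X=np.atleast_2d(X)
    c=(p["R"]@X.T).T+p["t"]; u=(p["mtx"]@c.T).T
    return u[:,:2]/u[:,2:]
def mask(im,lo,hi):
    return cv2.inRange(cv2.cvtColor(im,cv2.COLOR_RGB2HSV),lo,hi)
E
python3 - <<'E'
from h import *
for n in("top","scene"):
    p=robot.camera_params(n); print(n,"C",-p["R"].T@p["t"])
im=cv2.imread("pics/top0.png"); 
a=cv2.resize(im[110:215,60:180],None,fx=5,fy=5,interpolation=cv2.INTER_CUBIC); cv2.imwrite("pics/zb.png",a)
a=cv2.resize(im[120:260,270:400],None,fx=4,fy=4,interpolation=cv2.INTER_CUBIC); cv2.imwrite("pics/zm.png",a)
im=cv2.imread("pics/scene0.png")
a=cv2.resize(im[240:330,270:390],None,fx=6,fy=6,interpolation=cv2.INTER_CUBIC); cv2.imwrite("pics/zs.png",a)
E
```

```text
top C [ 0.4241983  -0.03602659  0.9830586 ]
scene C [1.06711956 0.46624072 0.7255601 ]
```

View pics/zb.png

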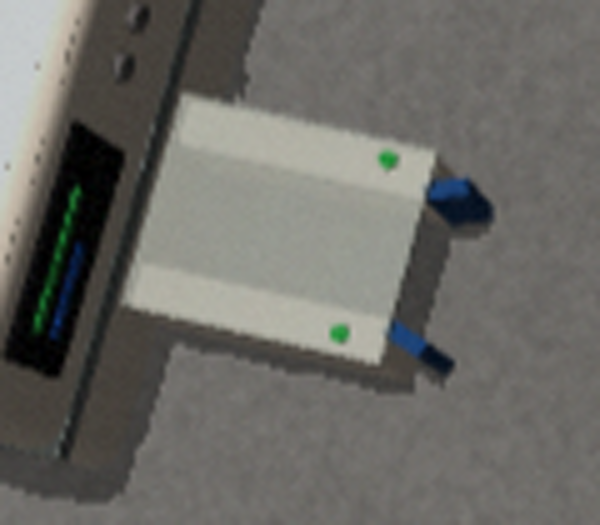

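View pics/zm.png

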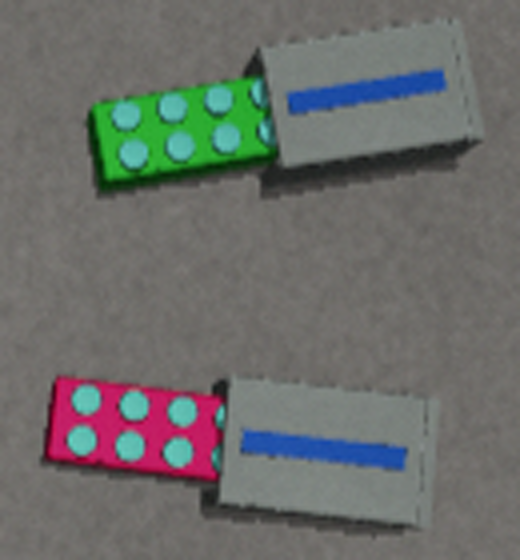

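View pics/zs.png

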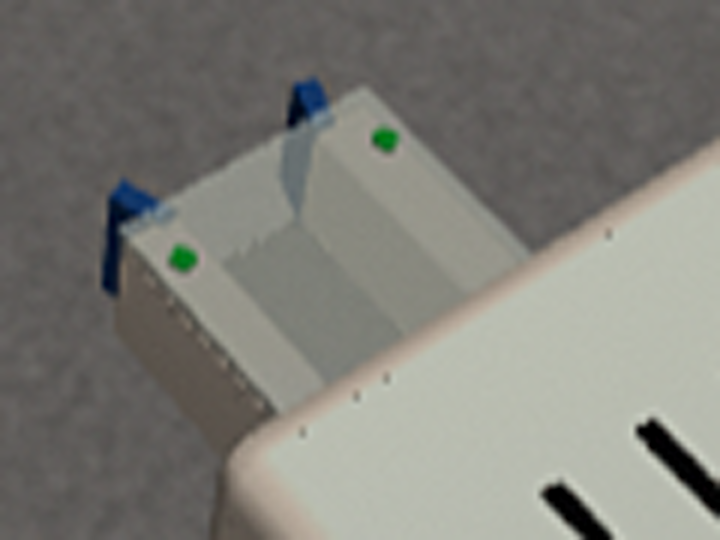

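Run:
```python
from h import *
def z2p(u,o,s): return (np.array(u,float)+.5)/s-.5+np.array(o)
np.set_printoptions(precision=4,suppress=True)
b=ray("top",z2p([(436,150),(381,362),(122,305),(185,93)],(60,110),5),.056); print(b[:,:2]); print("widths",np.linalg.norm(b[0]-b[1]),np.linalg.norm(b[1]-b[2]),np.linalg.norm(b[0]-b[3]))
print("mouth top",b[:2].mean(0), "axis deg", [np.degrees(np.arctan2(*(v[1::-1]))) for v in (b[3]-b[0],b[2]-b[1],(b[0]-b[1])@np.array([[0,1,0],[-1,0,0],[0,0,1]]))])
s=ray("scene",z2p([(365,88),(122,232)],(270,240),6),.056); print("scene mouth",s,np.linalg.norm(s[0]-s[1]),s.mean(0))
# green dots both views
for n,o,sc,pts in(("top",(60,110),5,[(388,160),(340,333)]),("scene",(270,240),6,[(385,139),(184,258)])):
    print("dots",n,ray(n,z2p(pts,o,sc),.057)[:,:2])
im=cv2.imread("pics/top0.png")[:,:,::-1].copy()
m=mask(im,(155,120,100),(178,255,255)); m=cv2.morphologyEx(m,cv2.MORPH_CLOSE,np.ones((7,7)))
c=max(cv2.findContours(m,0,2)[0],key=cv2.contourArea); r=cv2.boxPoints(cv2.minAreaRect(c)); print("rect px",r); w=ray("top",r,.036); print(w[:,:2], np.linalg.norm(w-np.roll(w,1,0),axis=1))
# sleeve a top
q=ray("top",z2p([(230,376),(438,400),(415,525),(220,503)],(270,120),4),.056); print("sleeve",q[:,:2],np.linalg.norm(q-np.roll(q,1,0),axis=1))
for v in(q[0]-q[1],q[3]-q[2]): print(np.degrees(np.arctan2(v[1],v[0])))
st=mask(im,(105,150,100),(125,255,255)); cs=[c for c in cv2.findContours(st,0,2)[0] if cv2.contourArea(c)>60]
for c in cs:
    r=cv2.boxPoints(cv2.minAreaRect(c)); w=ray("top",r,.0565); 
    if 320<r[:,0].mean()<400 and r[:,1].mean()<260 and r[:,1].mean()>100:
        e=[(w[1]-w[0]),(w[2]-w[1])]; e=max(e,key=np.linalg.norm); print("strip",r.mean(0),w.mean(0),np.degrees(np.arctan2(e[1],e[0])),np.linalg.norm(e))
```

```text
[[0.6788 0.1953]
 [0.584  0.2168]
 [0.6102 0.3306]
 [0.7057 0.307 ]]
widths 0.0972597073326143 0.1167079344322353 0.11490872842498176
mouth top [0.6314 0.2061 0.056 ] axis deg [np.float64(76.50310244240002), np.float64(77.02638639953058), np.float64(77.20726132180532)]
scene mouth [[0.5839 0.22   0.056 ]
 [0.6788 0.1982 0.056 ]] 0.09741102857917724 [0.6313 0.2091 0.056 ]
dots top [[0.6742 0.2161]
 [0.5968 0.2348]]
dots scene [[0.5967 0.2367]
 [0.6739 0.2181]]
rect px [[281.2308 234.1539]
 [283.8154 213.477 ]
 [326.1538 218.7693]
 [323.5692 239.4462]]
[[ 0.4687 -0.0996]
 [ 0.5142 -0.1061]
 [ 0.5017 -0.1994]
 [ 0.4563 -0.1923]] [0.0935 0.046  0.0941 0.0459]
sleeve [[ 0.5112 -0.1984]
 [ 0.4972 -0.3106]
 [ 0.4303 -0.295 ]
 [ 0.443  -0.1909]] [0.0686 0.113  0.0687 0.1049]
82.8831254730792
83.06532150030453
strip [350.2153 231.9188] [ 0.4712 -0.2468  0.0565] -96.42314112862321 0.0864107332095339
strip [360.9711 142.3121] [ 0.669  -0.2786  0.0565] -81.50938155343837 0.08697145216609771
```

```bash
cat >> h.py <<'E'
from scipy.spatial.transform import Rotation as Ro
def go(x,y,z,hd):
    """remaining tool-frame shift (cm) and roll (deg); hd = wanted heading of tool x axis (mod 180)"""
    s=robot.read_state(); M=Ro.from_rotvec(s["orientation"]).as_matrix(); p=np.array(s["tool_pos"])
    h=np.degrees(np.arctan2(M[1,0],M[0,0])); r=(-(hd-h)+90)%180-90
    print("t",round(s["t"],2),"pos",p.round(4),"hd",round(h,2),"tilt",M[:,2].round(3),"open",round(s["opening"],4),"F",np.round(s["force"],1),"q6",round(s["q"][5],2))
    d=np.array([x,y,z])-p
    print("shift first, then roll:",(M.T@d*100).round(2),"roll",round(r,2))
    M2=M@Ro.from_rotvec([0,0,np.radians(r)]).as_matrix(); print("roll first, then shift:",(M2.T@d*100).round(2), "max mm/row 41.7")
E
python3 -c "
from h import *
n=np.array([.4914,-.1029]);a=np.radians(82.6);u=np.array([np.cos(a),np.sin(a)]);g=n-.05*u;print(g)
go(*g,.12,82.6)"
```

```text
[ 0.48496022 -0.15248356]
t 0.1 pos [0.2082 0.5622 0.2317] hd 159.67 tilt [-0.001 -0.001 -1.   ] open 0.093 F [-0.4  0.4  0.4] q6 -0.09
shift first, then roll: [-50.78 -57.39  11.25] roll 77.07
roll first, then shift: [-67.29  36.66  11.25] max mm/row 41.7
```

carry_out --commands '[[[-2.5,-2.85,0.3,0],[-2.5,-2.85,0.3,0],[-2.5,-2.85,0.3,0],[-2.5,-2.85,0.3,0],[-2.5,-2.85,0.3,0],[-2.5,-2.85,0.3,0],[-2.5,-2.85,0.3,0],[-2.5,-2.85,0.3,0],[-2.5,-2.85,0.3,0],[-2.5,-2.85,0.3,0],[-2.5,-2.85,0.3,0],[-2.5,-2.85,0.3,0],[-2.5,-2.85,0.3,0],[-2.5,-2.85,0.3,0],[-2.5,-2.85,0.3,0],[-2.5,-2.85,0.3,0],[-2.5,-2.85,0.3,0],[-2.5,-2.85,0.3,0],[-2.5,-2.85,0.3,0],[-2.5,-2.85,0.3,0]]]' --claw 9.3 --grip_force 25

```text
t: 1.77
tool_pos: [0.4793, -0.1475, 0.1721]
orientation: [-0.555, -3.092, -0.0]
force: [0.9, 0.7, 0.5]
opening: 0.0928
```

carry_out --commands '[[[0,0,0,7],[0,0,0,7],[0,0,0,7],[0,0,0,7],[0,0,0,7],[0,0,0,7],[0,0,0,7],[0,0,0,7],[0,0,0,7],[0,0,0,7],[0,0,0,7],[0,0,0,0],[0,0,0,0]]]'

```text
t: 2.85
tool_pos: [0.479, -0.1454, 0.1723]
orientation: [-2.354, -2.079, 0.0]
force: [0.7, -0.9, 0.6]
opening: 0.0931
```

```bash
python3 -c "
from h import *
go(.485,-.1525,.02,82.6)"
```

```text
t 2.85 pos [ 0.479  -0.1454  0.1723] hd 82.9 tilt [-0.001  0.    -1.   ] open 0.0931 F [ 0.7 -0.9  0.6] q6 -0.27
shift first, then roll: [-0.63  0.69 15.23] roll 0.3
roll first, then shift: [-0.62  0.69 15.23] max mm/row 41.7
```

carry_out --commands '[[[-0.6,0.7,0,0.3],[0,0,2.5,0],[0,0,2.5,0],[0,0,2.5,0],[0,0,2.5,0],[0,0,2.5,0],[0,0,1.5,0],[0,0,1.2,0],[0,0,0,0],[0,0,0,0]]]'

```text
t: 3.68
tool_pos: [0.4854, -0.1525, 0.0204]
orientation: [-2.362, -2.07, 0.001]
force: [-0.5, -0.2, -0.4]
opening: 0.0932
```

```bash
python3 -c "
from h import *
go(.485,-.1525,.02,82.6)
for n in ('top','scene'): cv2.imwrite('pics/%s1.png'%n,cv2.resize(robot.read_camera(n)[130:330,150:400] if n=='top' else robot.read_camera(n)[60:260,100:350],None,fx=3,fy=3)[:,:,::-1])"
```

```text
t 3.68 pos [ 0.4854 -0.1525  0.0204] hd 82.44 tilt [-0.001  0.    -1.   ] open 0.0932 F [-0.5 -0.2 -0.4] q6 -0.27
shift first, then roll: [-0.   -0.04  0.04] roll -0.16
roll first, then shift: [-0.   -0.04  0.04] max mm/row 41.7
```

View pics/scene1.png

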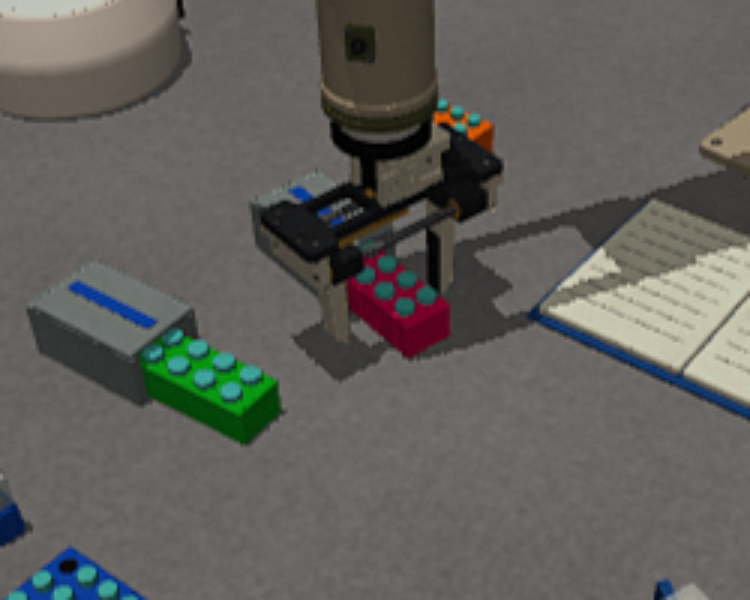

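The fingers straddle the magenta body (crop (400,300)) and the green carrier hasn't been touched. Next I close the jaws and pull.

carry_out --commands '[[[0,0,0,0],[0,0,0,0],[0,0,0,0],[0,0,0,0],[0,0,0,0],[0,0,0,0],[0,0,0,0],[0,0,0,0],[0,0,0,0],[0,0,0,0]]]' --claw 3.5 --grip_force 25

```text
t: 4.62
tool_pos: [0.4853, -0.1524, 0.0206]
orientation: [-2.364, -2.069, 0.0]
force: [-0.0, 0.7, 1.9]
opening: 0.0461
```

carry_out --commands '[[[0.5,0,0,0],[1,0,0,0],[1,0,0,0],[1,0,0,0],[1,0,0,0],[1,0,0,0],[0,0,0,0]]]'

```text
t: 5.2
tool_pos: [0.4929, -0.0955, 0.0206]
orientation: [-2.362, -2.07, -0.001]
force: [0.1, 1.8, -0.3]
opening: 0.0459
```

```bash
python3 -c "
from h import *
go(.485,-.1525,.02,82.6)
for n in ('top','scene'): cv2.imwrite('pics/%s2.png'%n,cv2.resize(robot.read_camera(n)[60:260,100:350],None,fx=3,fy=3)[:,:,::-1])"
```

```text
t 5.2 pos [ 0.4929 -0.0955  0.0206] hd 82.47 tilt [-0.     0.001 -1.   ] open 0.0459 F [ 0.1  1.8 -0.3] q6 -0.16
shift first, then roll: [-5.75 -0.04  0.06] roll -0.13
roll first, then shift: [-5.75 -0.05  0.06] max mm/row 41.7
```

View pics/scene2.png

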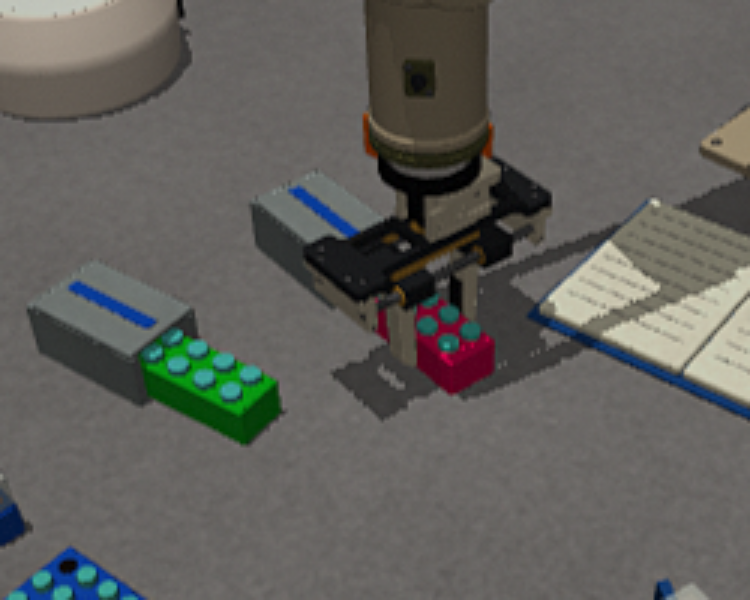

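carry_out --commands '[[[2,0,0,0],[2,0,0,0],[2,0,0,0],[1.5,0,0,0],[0,0,0,0],[0,0,-0.3,0],[0,0,-0.3,0],[0,0,0,0]]]'

```text
t: 5.97
tool_pos: [0.5029, -0.0245, 0.0272]
orientation: [2.365, 2.067, 0.0]
force: [0.5, -0.4, -2.4]
opening: 0.0457
```

```bash
python3 -c "
from h import *
go(.6033,.0857,.0206,77)"
```

```text
t 5.97 pos [ 0.5029 -0.0245  0.0272] hd 82.33 tilt [ 0.001 -0.    -1.   ] open 0.0457 F [ 0.5 -0.4 -2.4] q6 -0.02
shift first, then roll: [12.26  8.47  0.66] roll 5.33
roll first, then shift: [13.    7.3   0.66] max mm/row 41.7
```

carry_out --commands '[[[0,0,0,2.7],[0,0,0,2.6],[1.5,0.8,0,0],[1.5,0.8,0,0],[1.5,0.8,0,0],[1.5,0.8,0,0],[1.5,0.8,0,0],[1.5,0.8,0,0],[1.5,0.8,0,0],[1.5,0.9,0,0],[1.0,0.8,0,0],[0,0,0,0],[0,0,0.3,0],[0,0,0.3,0],[0,0,0,0],[0,0,0,0]]]'

```text
t: 7.3
tool_pos: [0.6024, 0.0858, 0.0204]
orientation: [2.458, 1.956, -0.001]
force: [0.1, -1.3, -0.9]
opening: 0.046
```

```bash
python3 -c "
from h import *
go(.6033,.0857,.0206,77)"
```

```text
t 7.3 pos [0.6024 0.0858 0.0204] hd 77.02 tilt [-0. -0. -1.] open 0.046 F [ 0.1 -1.3 -0.9] q6 0.28
shift first, then roll: [ 0.01  0.09 -0.02] roll 0.02
roll first, then shift: [ 0.01  0.09 -0.02] max mm/row 41.7
```

Now I release, wait, and raise the arm well clear to look.

carry_out --commands '[[[0,0,0,0],[0,0,0,0],[0,0,0,0],[0,0,0,0],[0,0,0,0],[0,0,0,0],[0,0,0,0],[0,0,0,0],[0,0,0,0],[0,0,0,0],[0,0,-3,0],[0,0,-3,0],[0,0,-3,0],[-4,0,0,0],[-4,0,0,0],[-4,0,0,0],[-4,0,0,0],[-4,0,0,0],[-4,0,0,0],[0,0,0,0]]]' --claw 9.3

```text
t: 8.97
tool_pos: [0.5477, -0.1536, 0.1109]
orientation: [2.461, 1.95, -0.003]
force: [1.2, -0.1, 0.3]
opening: 0.093
```

```bash
python3 -c "
from h import *
go(.6033,.0857,.0206,77)
for n in ('top','scene'): 
  im=robot.read_camera(n);cv2.imwrite('pics/%s3f.png'%n,im[:,:,::-1]);
  a=im[100:260,90:340] if n=='top' else im[130:330,180:430]
  cv2.imwrite('pics/%s3.png'%n,cv2.resize(a,None,fx=3,fy=3)[:,:,::-1])"
```

```text
t 8.97 pos [ 0.5477 -0.1536  0.1109] hd 76.79 tilt [-0.    -0.003 -1.   ] open 0.093 F [ 1.2 -0.1  0.3] q6 -0.13
shift first, then roll: [24.6  -0.06  8.96] roll -0.21
roll first, then shift: [24.6   0.03  8.96] max mm/row 41.7
```

View pics/scene3.png

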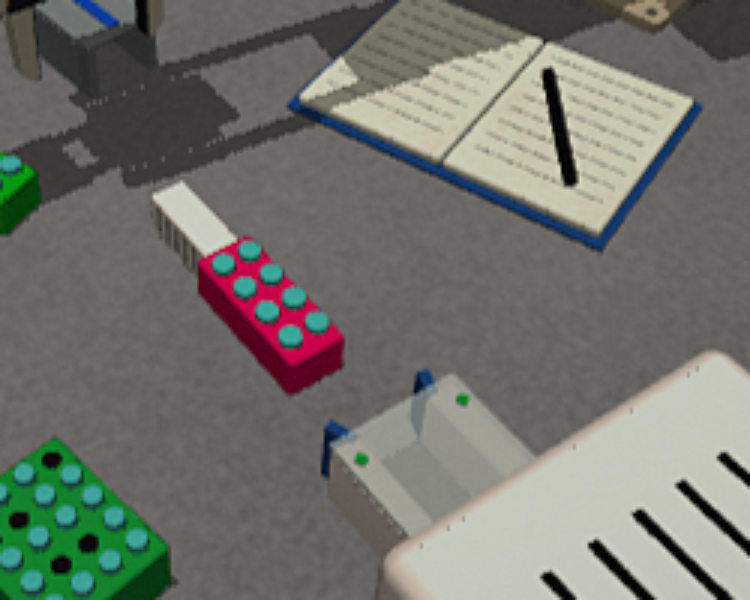

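View pics/top3.png

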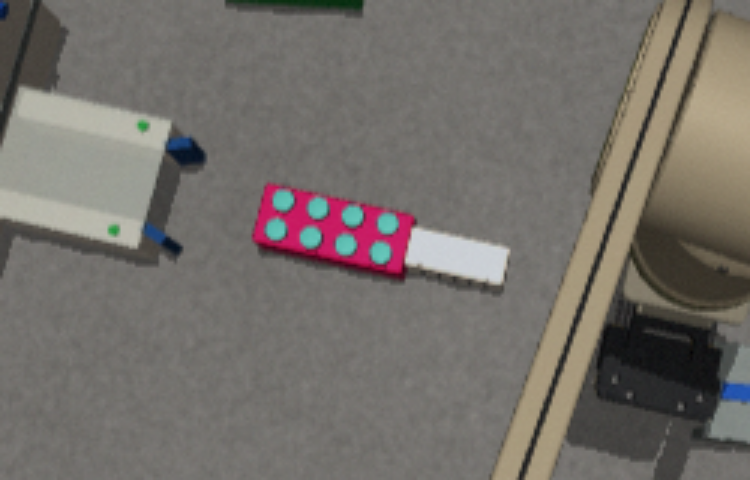

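The carrier stands upright, clear of the sleeve and in line with the bay: body at top-crop (335,228), grip at (457,257). I'll measure it.

Run:
```python
from h import *
np.set_printoptions(precision=4,suppress=True)
im=cv2.imread("pics/top3f.png")[:,:,::-1].copy()
m=mask(im,(155,120,100),(178,255,255)); m=cv2.morphologyEx(m,cv2.MORPH_CLOSE,np.ones((7,7)))
c=max(cv2.findContours(m,0,2)[0],key=cv2.contourArea); r=cv2.boxPoints(cv2.minAreaRect(c)); w=ray("top",r,.036); print(w[:,:2],np.linalg.norm(w-np.roll(w,1,0),axis=1))
w2=mask(im,(0,0,165),(180,60,255)); roi=np.zeros_like(w2); roi[165:205,220:270]=255; w2&=roi
c2=max(cv2.findContours(w2,0,2)[0],key=cv2.contourArea); r2=cv2.boxPoints(cv2.minAreaRect(c2)); g=ray("top",r2,.036); print(g[:,:2],np.linalg.norm(g-np.roll(g,1,0),axis=1))
u=np.array([np.cos(np.radians(77)),np.sin(np.radians(77))]); v=np.array([-u[1],u[0]]); O=np.array([.6314,.2075])
for nm,P in(("body",w),("grip",g)):
    P=P[:,:2]; k=np.argsort((P-O)@u); a=P[k[:2]].mean(0);b=P[k[2:]].mean(0)
    print(nm,"back",[(a-O)@u,(a-O)@v],"front",[(b-O)@u,(b-O)@v],"hd",np.degrees(np.arctan2(*(b-a)[::-1])))
gp=mask(im,(45,120,60),(75,255,200)); 
a=cv2.imread("pics/top0.png")[:,:,::-1].copy(); ga=mask(a,(45,120,60),(75,255,200))
for q in(ga,gp):
    q=q[130:180,285:345]; mm=cv2.moments(q,True); print("green",mm["m00"],mm["m10"]/mm["m00"],mm["m01"]/mm["m00"])
```

```text
[[0.5911 0.1389]
 [0.6364 0.1298]
 [0.6102 0.0179]
 [0.5652 0.0278]] [0.1141 0.0462 0.1149 0.046 ]
[[ 0.5737  0.0255]
 [ 0.6016  0.0192]
 [ 0.5843 -0.0532]
 [ 0.5565 -0.0466]] [0.0741 0.0286 0.0744 0.0286]
body back [np.float64(-0.18974301813743308), np.float64(0.0010534941002543763)] front [np.float64(-0.0752442155955693), np.float64(0.000746083636906425)] hd 76.84617061998715
grip back [np.float64(-0.264521155047714), np.float64(0.0015232401577000843)] front [np.float64(-0.19025802041716816), np.float64(0.0009633592289582452)] hd 76.56804669431929
green 581.0 29.87263339070568 22.30292598967298Traceback (most recent call last):
  File "<stdin>", line 15, in <module>
ZeroDivisionError: float division by zero
```

```bash
python3 -c "
from h import *
go(.5787,-.0164,.0206,76.9)"
```

```text
t 9.07 pos [ 0.5489 -0.1486  0.1107] hd 76.87 tilt [ 0.  0. -1.] open 0.0933 F [0.5 0.1 0.8] q6 -0.13
shift first, then roll: [13.55 -0.1   9.02] roll -0.03
roll first, then shift: [13.55 -0.09  9.02] max mm/row 41.7
```

carry_out --commands '[[[3,-0.1,0,0],[3,0,0,0],[3,0,0,0],[3,0,0,0],[1.5,0,0,0],[0,0,0,0],[0,0,2,0],[0,0,2,0],[0,0,2,0],[0,0,2,0],[0,0,1,0],[0,0,0,0],[0,0,0,0]]]'

```text
t: 10.15
tool_pos: [0.5781, -0.0149, 0.0205]
orientation: [-2.456, -1.957, 0.001]
force: [-0.3, -0.6, -0.1]
opening: 0.0929
```

carry_out --commands '[[[0,0,0,0],[0,0,0,0],[0,0,0,0],[0,0,0,0],[0,0,0,0],[0,0,0,0],[0,0,0,0],[0,0,0,0],[0,0,0,0],[0,0,0,0],[0,0,0,0],[0,0,0,0]]]' --claw 2 --grip_force 25

```text
t: 11.15
tool_pos: [0.5784, -0.0153, 0.0206]
orientation: [-2.457, -1.957, 0.0]
force: [0.9, -0.5, 0.5]
opening: 0.0298
```

```bash
python3 -c "
from h import *
u=np.array([.225,.9744]); g=np.array([.6314,.2075])-.04*u
go(*g,.0206,77)"
```

```text
t 11.15 pos [ 0.5784 -0.0153  0.0206] hd 77.07 tilt [-0. -0. -1.] open 0.0298 F [ 0.9 -0.5  0.5] q6 0.11
shift first, then roll: [18.9   0.17 -0.  ] roll 0.07
roll first, then shift: [18.9   0.15 -0.  ] max mm/row 41.7
```

carry_out --commands '[[[1,0.1,0,0],[1.5,0.1,0,0],[1.5,0,0,0],[1.5,0,0,0],[1,0,0,0],[1,0,0,0],[1,0,0,0],[1,0,0,0],[1,0,0,0],[0,0,0,0]]]'

```text
t: 11.98
tool_pos: [0.6042, 0.0886, 0.0206]
orientation: [-2.456, -1.958, -0.001]
force: [1.2, 3.6, 5.7]
opening: 0.0299
```

```bash
python3 -c "
from h import *
u=np.array([.225,.9744]); g=np.array([.6314,.2075])-.04*u
go(*g,.0206,77)
for n in ('top','scene'): 
  im=robot.read_camera(n);cv2.imwrite('pics/%s4f.png'%n,im[:,:,::-1]);
  a=im[100:260,60:310] if n=='top' else im[180:340,180:430]
  cv2.imwrite('pics/%s4.png'%n,cv2.resize(a,None,fx=3,fy=3)[:,:,::-1])"
```

```text
t 11.98 pos [0.6042 0.0886 0.0206] hd 77.14 tilt [ 0.     0.001 -1.   ] open 0.0299 F [1.2 3.6 5.7] q6 0.29
shift first, then roll: [ 8.19 -0.    0.01] roll 0.14
roll first, then shift: [ 8.19 -0.02  0.01] max mm/row 41.7
```

View pics/scene4.png

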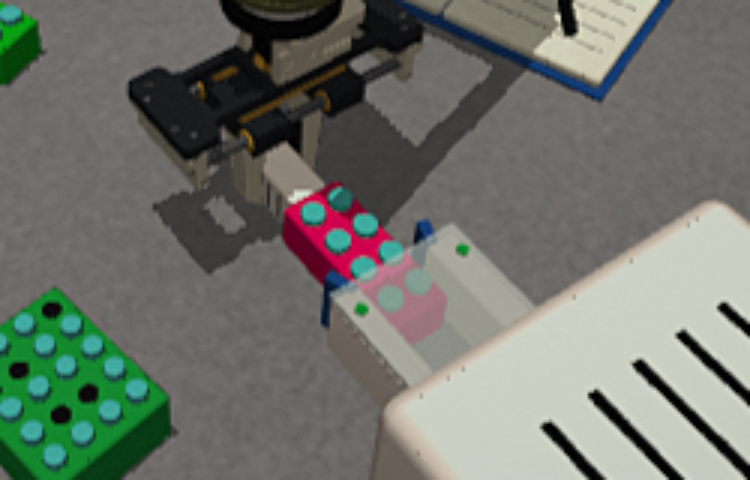

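View pics/top4.png

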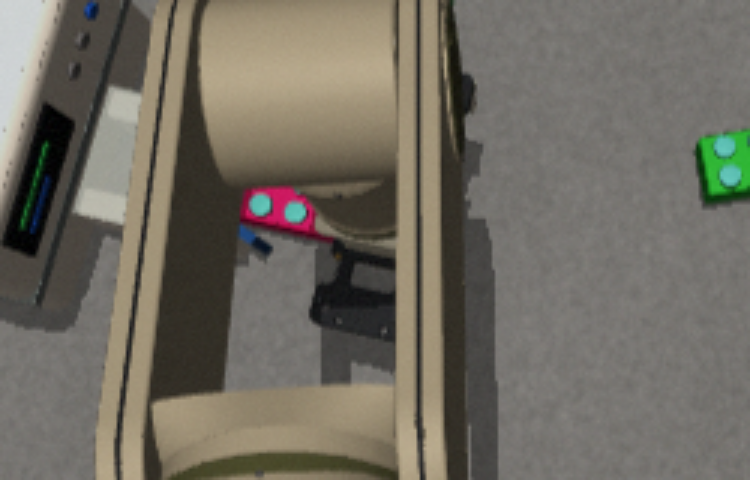

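The nose is inside the bay and centred (scene crop (410,310)). I push on slowly.

carry_out --commands '[[[1,0,0,0],[1,0,0,0],[1,0,0,0],[1,0,0,0],[1,0,0,0],[1,0,0,0],[0.7,0,0,0],[0.5,0,0,0],[0.3,0,0,0],[0,0,0,0],[0,0,0,0]]]'

```text
t: 13.0
tool_pos: [0.6207, 0.16, 0.0206]
orientation: [-2.457, -1.957, -0.0]
force: [0.4, 0.6, -0.7]
opening: 0.0297
```

carry_out --commands '[[[0.2,0,0,0],[0.2,0,0,0],[0,0,0,0],[0,0,0,0]]]'

```text
t: 13.33
tool_pos: [0.6216, 0.1636, 0.0206]
orientation: [-2.458, -1.957, -0.0]
force: [-0.5, 0.9, -0.9]
opening: 0.0299
```

```bash
python3 -c "
from h import *
u=np.array([.225,.9744]); g=np.array([.6314,.2075])-.04*u
go(*g,.0206,77)
n='scene'
im=robot.read_camera(n);cv2.imwrite('pics/%s5f.png'%n,im[:,:,::-1]);
a=im[200:330,230:400]
cv2.imwrite('pics/%s5.png'%n,cv2.resize(a,None,fx=4,fy=4)[:,:,::-1])"
```

```text
t 13.33 pos [0.6216 0.1636 0.0206] hd 77.06 tilt [ 0.  0. -1.] open 0.0299 F [-0.5  0.9 -0.9] q6 0.4
shift first, then roll: [ 0.5  -0.03 -0.  ] roll 0.06
roll first, then shift: [ 0.5  -0.03 -0.  ] max mm/row 41.7
```

View pics/scene5.png

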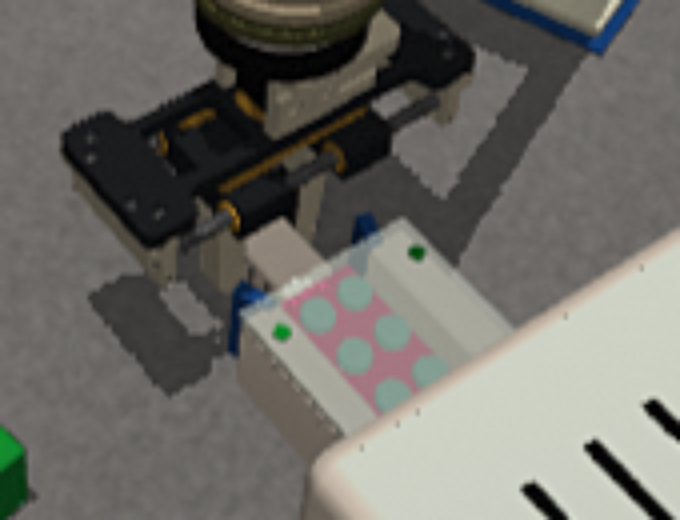

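Nearly in, with about 5 mm to go. I push gently until the force rises.

carry_out --commands '[[[0.2,0,0,0],[0.2,0,0,0],[0,0,0,0],[0,0,0,0]]]'

```text
t: 13.72
tool_pos: [0.6225, 0.1678, 0.0206]
orientation: [-2.457, -1.957, -0.0]
force: [0.0, 1.0, -1.4]
opening: 0.0299
```

carry_out --commands '[[[0.1,0,0,0],[0.1,0,0,0],[0,0,0,0],[0,0,0,0]]]'

```text
t: 14.05
tool_pos: [0.6229, 0.1696, 0.0206]
orientation: [-2.457, -1.957, -0.0]
force: [-0.0, 0.4, -0.2]
opening: 0.0297
```

carry_out --commands '[[[0.1,0,0,0],[0.05,0,0,0],[0,0,0,0],[0,0,0,0]]]'

```text
t: 14.38
tool_pos: [0.6231, 0.1702, 0.0206]
orientation: [2.457, 1.957, -0.002]
force: [-2.9, -5.5, 1.1]
opening: 0.0301
```

```bash
python3 -c "
from h import *
u=np.array([.225,.9744]); g=np.array([.6314,.2075])-.04*u
go(*g,.0206,77)
n='scene'
im=robot.read_camera(n);cv2.imwrite('pics/%s6f.png'%n,im[:,:,::-1]);
a=im[240:310,275:375]
cv2.imwrite('pics/%s6.png'%n,cv2.resize(a,None,fx=7,fy=7,interpolation=2)[:,:,::-1])"
```

```text
t 14.38 pos [0.6231 0.1702 0.0206] hd 77.06 tilt [-0.001 -0.001 -1.   ] open 0.0301 F [-2.9 -5.5  1.1] q6 0.41
shift first, then roll: [-0.18 -0.03  0.  ] roll 0.06
roll first, then shift: [-0.18 -0.03  0.  ] max mm/row 41.7
```

View pics/scene6.png

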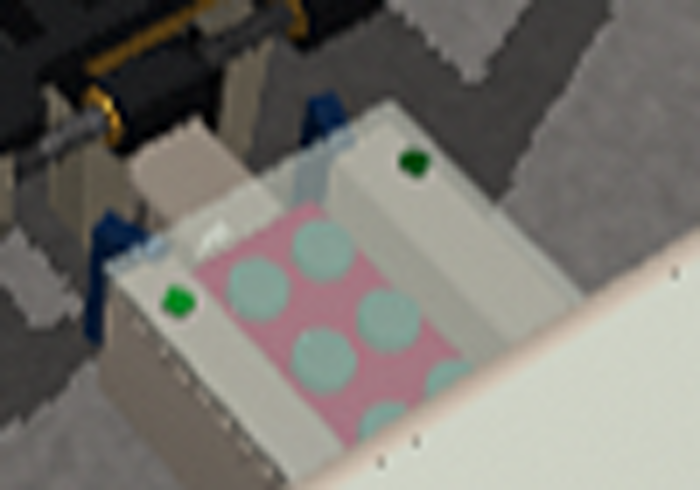

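The contact force (about 6 N against the push) appears exactly where the back stop should be, so it is home. Now I release and retreat.

carry_out --commands '[[[0,0,0,0],[0,0,0,0],[0,0,0,0],[0,0,0,0],[0,0,0,0],[0,0,0,0],[0,0,0,0],[0,0,0,0],[0,0,-2,0],[0,0,-3,0],[0,0,-3,0],[0,0,-3,0],[0,0,-3,0],[-4,-1.5,0,0],[-4,-1.5,0,0],[-4,-1.5,0,0],[-4,-1.5,0,0],[-4,-1.5,0,0],[-4,-1.5,0,0],[0,0,0,0]]]' --claw 9.3

```text
t: 16.1
tool_pos: [0.4819, -0.0425, 0.1602]
orientation: [2.461, 1.952, -0.005]
force: [-1.4, 0.4, -0.0]
opening: 0.0932
```

carry_out --commands '[[[-3,-3,0,0],[-3,-3,0,0],[-3,-3,0,0],[-2,-2,0,0],[0,0,0,0],[0,0,0,0]]]'

```text
t: 16.6
tool_pos: [0.3552, -0.1197, 0.161]
orientation: [2.459, 1.953, 0.002]
force: [0.2, 0.5, 0.8]
opening: 0.0933
```

Run:
```python
from h import *
np.set_printoptions(precision=4,suppress=True)
go(.5,0,.16,77)
im=robot.read_camera("top");cv2.imwrite('pics/top7f.png',im[:,:,::-1])
cv2.imwrite('pics/top7.png',cv2.resize(im[80:260,60:400],None,fx=2.3,fy=2.3,interpolation=2)[:,:,::-1])
w2=mask(im,(0,0,165),(180,60,255)); roi=np.zeros_like(w2); roi[150:190,143:185]=255; w2&=roi
cs=cv2.findContours(w2,0,2)[0]; print([cv2.contourArea(c) for c in cs])
c2=max(cs,key=cv2.contourArea); r2=cv2.boxPoints(cv2.minAreaRect(c2)); g=ray("top",r2,.036); print(r2,np.linalg.norm(g-np.roll(g,1,0),axis=1))
u=np.array([np.cos(np.radians(77)),np.sin(np.radians(77))]); v=np.array([-u[1],u[0]]); O=np.array([.6314,.2075])
P=g[:,:2]; k=np.argsort((P-O)@u); a=P[k[:2]].mean(0);b=P[k[2:]].mean(0)
print("grip back",(a-O)@u,(a-O)@v,"front",(b-O)@u,(b-O)@v,"hd",np.degrees(np.arctan2(*(b-a)[::-1])))
A=cv2.imread("pics/top0.png")[:,:,::-1].copy()
for q in(A,im):
    q=mask(q,(45,120,60),(75,255,200))[130:180,285:345]; mm=cv2.moments(q,True); print("green",mm["m00"],mm["m10"]/max(mm["m00"],1),mm["m01"]/max(1,mm["m00"]))
```

```text
t 16.6 pos [ 0.3552 -0.1197  0.161 ] hd 76.91 tilt [ 0.002 -0.001 -1.   ] open 0.0933 F [0.2 0.5 0.8] q6 -0.23
shift first, then roll: [14.94 11.39  0.12] roll -0.09
roll first, then shift: [14.92 11.41  0.12] max mm/row 41.7
[358.5]
[[142.3647 168.8588]
 [145.0706 156.6823]
 [176.5176 163.6706]
 [173.8118 175.847 ]] [0.0724 0.0283 0.0727 0.0282]
grip back -0.07425359083824012 0.0001769168621178624 front -0.0017169048706630035 -1.8699754047591137e-05 hd 76.84548536800824
green 581.0 29.87263339070568 22.30292598967298
green 578.0 29.920415224913494 22.294117647058822
```

View pics/top7.png

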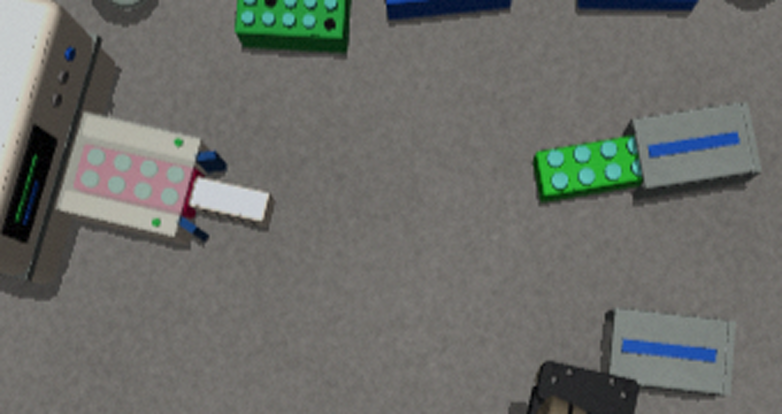

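The white grip sticks out of the bay at crop (230,198), centred. Measured from its rear end, the shoulder is within about 1 mm of the mouth plane and the heading is 76.8° against 77°. Green hasn't moved, and the gripper is clear of everything.

```bash
python3 -c "
from plant import robot
print(robot.close_job())"
```

```text
the job is handed in; nothing more can be done
None
```

I pulled the magenta carrier out of its sleeve and set it down upright on the bench with its nose about 75 mm short of the bay. After letting go, I took a new hold on the white grip and slid it into the bay. I pushed until it met a resistance of about 6 N where the back of the bay should be, then released it, moved the arm clear and handed the job in at about 17 s.

Last checks, from the top camera:
- **Position:** the carrier's shoulder is within about 1–2 mm of the mouth plane. It is within about 0.2 mm of the bay's centre line as I measured that line.
- **Angle:** its heading is 76.8° against 77° for the bay.
- **Green carrier:** its centre moved by less than 0.1 pixel, so it stayed parked.
- **Arm:** the gripper is open and clear of everything.

No check failed. The only small disagreement is in the shoulder position: the arm's stop position puts it about 2 mm past the mouth, while the camera shows it between 0.5 mm past and 1.7 mm short. All of these are well within the 8 mm allowed.

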